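# Run the desk coffee grinder with its twist lid

## Robot

A 7-joint arm with a two-finger parallel gripper is mounted at the origin on a cart in front of the work surface, level with it; the furniture and walls round the work are solid. World frame = base frame: x ahead of the robot, y to its left, z up, the work surface at z = 0. Lengths are in m, angles in rad, forces in N, time in s.
With the tool pointing down it reaches from about 0.35 to 0.9 m from the base axis. Payload 7.2 kg.
Tool frame: the origin (TCP) lies at the very end of the fingers, on their centre line; the grasp point (between the pads) lies 19 mm behind it; z points along the fingers, y is the line along which they close (so a half turn about z gives the same grasp; the last joint's range is limited). The gripper opens to 88 mm and grips with 3 to 60 N. Pads are 20 mm wide; open, the fingers measure 115 mm over their backs; the gripper's body (75 mm by 178 mm) begins 61 mm behind the grasp point.
Start: joints at [-1.178, 0.411, -0.013, 1.596, 0.006, 1.134, -0.082], TCP at [0.278, 0.56, 0.223] pointing down, gripper open.
Joint ranges: [-2.95, 2.95], [-0.29, 1.99], [-1.47, 1.44], [0.14, 2.54], [-1.03, 4.17], [0.13, 1.85], [-2.86, 2.86]. Speed limits (rad/s): [2.39, 2.39, 3.01, 3.01, 3.14, 3.14, 3.14].

## Interface

Orientations are given as a unit quaternion [w, x, y, z].
In Python, from cell import r gives the robot as it stands.
- The arm moves only by the tool apply_moves, never from a script. Its argument "deltas" is a list of rows, each an object with "twist": the turn, a rotation vector about the tool's x, y, z in degrees, a list of three; "offset": the shift along the tool's x, y, z in m, a list of three; "grip": the closure, from 0 (fully open) to 1 (shut). In form: [{"twist": [rx, ry, rz], "offset": [dx, dy, dz], "grip": grip}, ...]. A call has 1 to 12 rows; each row is the pose to reach, as a shift and turn from the pose commanded when the call began, along the tool's axes at that moment; what a row does not reach only later rows make up. A row lasts 1/12 s, in which the tool goes at most 41.7 mm and 7.16 degrees, less where a joint would pass 70% of its speed; a pose out of reach is approached as far as the arm can. A call with a gripper value outside its range is refused whole. The fingers move at their own pace and stop on an object; "squeeze" is the grip in N (left out, the last holds). Time passes only in rows, so rows that repeat a pose let the fingers close. It gives the time, the measured TCP pose, the force, the opening and the grip force at its end, in the units of the state.
- r.state(): the state, without advancing time (a new reading comes with each control period).
- r.get_image(name): name is "side" or "top"; returns a dict with "pixels" (384x512x3 uint8, blue, green, red), "intrinsics" (3x3 intrinsics, pixels), "dist" ([k1, k2, p1, p2, k3] as OpenCV has them; the pictures are not rectified), "R" (3x3) and "t" (3): a world point X has camera coordinates R X + t. Camera axes: x right, y down, z forward; pixel columns grow to the right and rows downward; lengths in m; the calibration is good to about 2 mm. A picture is of the moment at which its call begins. There is no depth.
- r.job_done(): hands the job in; it is judged then, once.
The state is a dict: "clock": time; "joint_positions": joint angles; "joint_vel": joint speeds; "joint_torque": joint torques, N m; "ee_pos": TCP position; "orientation": TCP orientation; "contact_force": force on the tool from outside, world axes, zero at the start; "moment": the same for the moment, N m; "gripper_width": finger opening in m; "grasp_force": force on a finger pad.
Only numpy, scipy, OpenCV 4.12 (cv2) and the standard library are available. Lean on these libraries where they do the work, as an engineer would, in place of code of your own. Each camera call takes 0.05 s, during which the arm holds its last target. There are 200 camera calls.

## Task

Give the empty coffee grinder a run: set its loose lid into the mouth with the lugs down through the two notches, turn it clockwise (seen from above) until the grip bar points at the broad middle ribs, half way to the lock, and keep holding it there against the return spring. Do not turn it on to the lock, and leave the mug, the stapler and the sticky notes beside it where they are. Finish while still gripping the lid at the half-way position; do not let go.

Things in the scene. Friction and masses are not known exactly. Their poses are not given: they have to be found in the camera images.
- grinder: Coffee grinder base: squat steel drum fixed to the desk, 80 mm high, 92 mm across (107 at the foot), black collar on top. Origin: centre of its underside; z up; the same after half a turn. On its +x and -x side the collar has a notch, 17 mm wide, marked by a pair of thin upright ribs on the wall. Turning a seated lid anticlockwise is stopped after about 9 degrees.
- mouth (a point): Centre of the grinder's mouth, level with the collar's top (80 mm above the desk). The mouth is 59 mm across, open at the two notches to the outside of the collar. The collar is 5 mm thick; below it is a hollow 13 mm deep and 82 mm across in which the lugs turn. Axes as the grinder's.
- half_rib (a point): Top end of one of the two broad tall ribs (7 mm wide, standing 6 mm out, 40 mm tall) on opposite sides of the wall, 40 degrees (0.70 rad) clockwise from the notches seen from above: the half-way position, where the grinder runs.
- lock_stud (a point): One of the two round studs (8 mm) on opposite sides of the wall, 80 degrees clockwise from the notches: the lock position, not to be reached. From about 63 degrees on the lid counts as turned to the lock.
- lid: Loose black lid, about 120 g, standing on its plug on the desk. Origin: centre of the plug's underside; z up; the same after half a turn. Plug 54 mm across, 10.5 mm deep, with two steel lugs at its foot on +x and -x reaching 35 mm from the axis, 10 mm wide, 4 mm high. Cover disc above it 84 mm across, z 10.5 to 16.5 mm. Seated, the cover rests on the collar: origin 69.5 mm above the grinder's.
- lid_bar (a point): Centre of the lid's straight upright grip bar, 31.5 mm above the lid's origin. The bar lies along the lid's x, over the lugs: 60 mm long (x), 14 mm thick (y), from 16.5 to 46.5 mm above the lid's origin. A small pointer tab stands out of the cover's rim at each end, over each lug.
- run_ring (a joint): Sprung switch ring hidden below the collar, in rad, 0 to 1.25, growing clockwise from above. The seated lid turns about 0.15 rad freely, then its lugs push the ring: value = lid's clockwise angle from the notches less about 0.15, so about 0.55 half way. The spring turns both back when let go (0.035 N m at 0, 0.09 half way). From 0.95 on the lid counts as turned to the lock.
- coffee_mug: White speckled mug, 81 x 116 x 94 mm, a bystander. Origin: centre of its underside.
- sticky_notes: Block of yellow sticky notes, 76 x 76 x 19 mm, a bystander. Origin: centre of its underside.
- stapler: Black stapler, 37 x 140 x 47 mm, a bystander. Origin: centre of its underside.
Mind the look-alikes: they are no part of the job. Leave any pink look-alike of the lid alone.

How it is judged:
On the way, in this order (a step that is already met when the one before it is completed fails the run):
1. the lid is seated in the grinder's mouth, its lugs through the notches, the ring not yet turned (z of lid in the frame of grinder between 0.065 and 0.0725 m and horizontal distance between lid and grinder below 0.0045 m and angle between lid's own z axis and vertical below 0.08 rad and angle between the x axis of lid and the x axis of grinder, either way round below 0.3 rad), for 0.1 s.
2. the seated lid is turned clockwise to the half-way ribs (z of lid in the frame of grinder between 0.065 and 0.0725 m and horizontal distance between lid and grinder below 0.0045 m and angle between lid's own z axis and vertical below 0.08 rad and angle between the x axis of lid and the x axis of grinder, either way round between 0.52 and 0.88 rad and value of joint run_ring between 0.35 and 0.75 rad), for 0.2 s.
At the end, for the whole second after the job is handed in: The lid is seated (origin 65 to 72.5 mm above the grinder's, within 4.5 mm of its axis, tilted less than 0.08 rad) and stands 0.52 to 0.88 rad clockwise from the notches with the ring at 0.35 to 0.75, still, held in the fingers (more than 1 N); the bystanders are within 30 mm of where they stood (all of step 2 and velocity of joint run_ring between -0.15 and 0.15 rad/s and contact force between the fingers and lid above 1 N and distance of each of coffee_mug, sticky_notes, stapler from where it was at the start of the episode below 0.03 m); the arm keeps its last pose, push and grip.
It fails at once if the lid is turned on to the lock (ring past 0.95) (value of joint run_ring above 0.95 rad).
It fails at once if the mug is shoved or knocked over (distance of coffee_mug from where it was at the start of the episode above 0.03 m or angle between coffee_mug's own z axis and vertical above 0.35 rad).
It fails at once if the block of sticky notes is shoved or knocked over (distance of sticky_notes from where it was at the start of the episode above 0.03 m or angle between sticky_notes's own z axis and vertical above 0.35 rad).
It fails at once if the stapler is shoved or knocked over (distance of stapler from where it was at the start of the episode above 0.03 m or angle between stapler's own z axis and vertical above 0.35 rad).
It also fails if it takes over 38 s, if anything falls off the work surface, if the arm or the gripper's body presses on something with over 40 N, if the wrist force passes 120 N, or if a joint passes its speed limit or range.

## Working session

There is one attempt and no reset: what is moved stays moved. The work goes in short steps, Python scripts to look and compute and a tool call to move; the robot and the scene stay as the last step left them, time stands still between calls to the robot, and variables do not carry over. Pictures are saved under pics/ and viewed, at most 10 in all, crops included, and the job is handed in when it is done.

Besides the shell and the picture viewer there is one more tool, called by a JSON object that holds its "fn" and its "kwargs", one argument or row to a line. apply_moves: Moves the arm, as the interface text tells. Its arguments: {"type":"object","properties":{"deltas":{"type":"array","items":{"type":"object","properties":{"twist":{"type":"array","items":{"type":"number"}},"offset":{"type":"array","items":{"type":"number"}},"grip":{"type":"number"}}}},"squeeze":{"type":"number"}},"required":["deltas"]}

```bash
mkdir -p pics
python3 - <<'E'
from cell import r
import cv2,numpy as np
for n in("side","top"):
    g=r.get_image(n);cv2.imwrite(f"pics/{n}0.png",g["pixels"]);print(n,np.round(g["R"],4).tolist(),np.round(g["t"],4),np.round(g["intrinsics"],1).tolist(),g["dist"])
s=r.state();print({k:np.round(v,3).tolist() for k,v in s.items()})
E
```

```text
side [[-0.9963, -0.0832, -0.0205], [-0.0181, 0.4382, -0.8987], [0.0838, -0.895, -0.4381]] [0.5456 0.0212 1.0531] [[439.7, 0.0, 257.1], [0.0, 439.7, 193.5], [0.0, 0.0, 1.0]] [-0.05487368  0.          0.          0.          0.        ]
top [[-0.0013, -1.0, 0.005], [-0.9966, 0.0009, -0.0821], [0.0821, -0.0051, -0.9966]] [0.1437 0.5584 0.9075] [[355.5, 0.0, 262.1], [0.0, 355.5, 194.3], [0.0, 0.0, 1.0]] [-0.05963695  0.          0.          0.          0.        ]
{'clock': 0.1, 'joint_positions': [-1.178, 0.412, -0.013, 1.597, 0.006, 1.134, -0.082], 'joint_vel': [0.001, -0.002, 0.001, -0.002, -0.001, -0.001, 0.001], 'joint_torque': [0.002, -58.91, 0.643, -29.171, -0.054, 0.015, 0.0], 'ee_pos': [0.278, 0.559, 0.222], 'orientation': [-0.0, 0.228, 0.974, -0.001], 'contact_force': [-0.729, 0.162, 0.174], 'moment': [0.036, -0.007, -0.033], 'grasp_force': 0.0, 'gripper_width': 0.088}
```

View pics/side0.png

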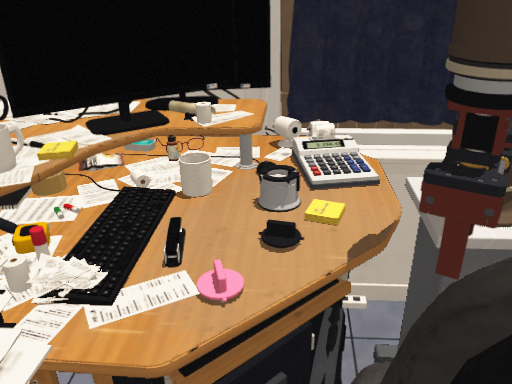

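View pics/top0.png

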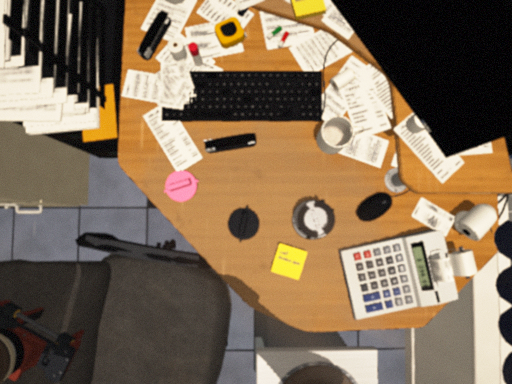

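Run:
```python
import cv2,numpy as np
t=cv2.imread("pics/top0.png")[188:253,220:345];s=cv2.imread("pics/side0.png")[155:255,245:345]
a=cv2.resize(t,None,fx=6,fy=6,interpolation=cv2.INTER_CUBIC)
a=cv2.convertScaleAbs(a,alpha=1.8,beta=20)
cv2.imwrite("pics/ct.png",a)
b=cv2.convertScaleAbs(cv2.resize(s,None,fx=6,fy=6,interpolation=cv2.INTER_CUBIC),alpha=1.8,beta=20)
cv2.imwrite("pics/cs.png",b)
```

```text
(no output)
```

View pics/ct.png

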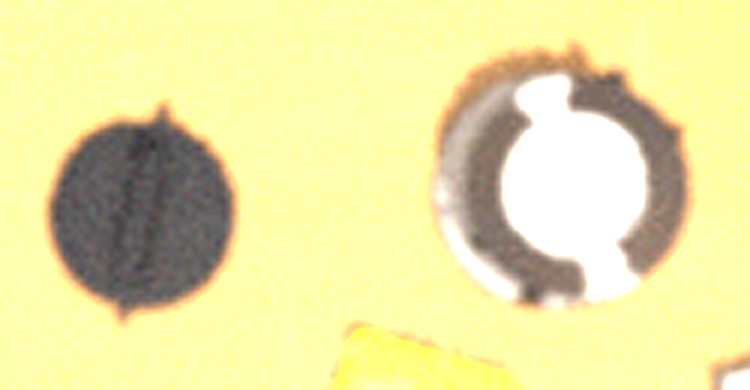

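View pics/cs.png

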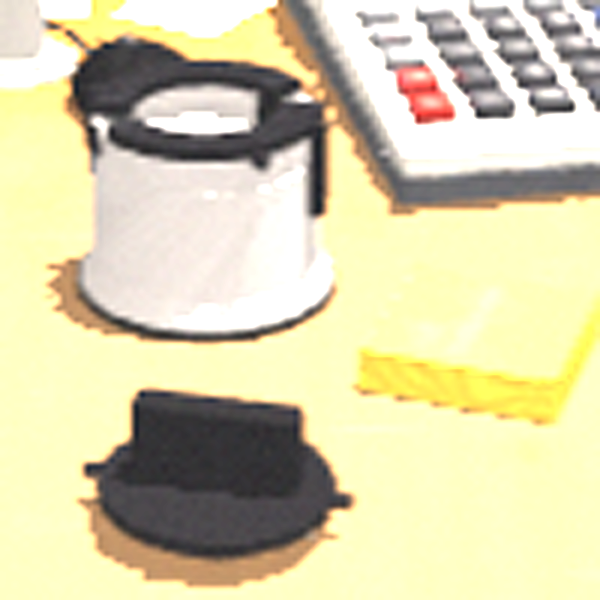

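```bash
cat > h.py <<'E'
import cv2,numpy as np
def unproj(g,uv,z):
    p=cv2.undistortPoints(np.array([[uv]],float),g["intrinsics"],np.array(g["dist"]))[0,0]
    R=np.array(g["R"]);c=-R.T@np.array(g["t"]);d=R.T@np.array([p[0],p[1],1]);return c+d*(z-c[2])/d[2]
def crop(uv,k,off): return [(uv[0]+.5)/k-.5+off[0],(uv[1]+.5)/k-.5+off[1]]
E
python3 - <<'E'
from cell import r
from h import *
g=r.get_image("top");s=r.get_image("side")
f=lambda n,u,z:print(n,np.round(unproj(g,crop(u,6,(220,188)),z),4))
q=lambda n,u,z:print(n,np.round(unproj(s,crop(u,6,(245,155)),z),4))
f("lid",(142.5,214),.015);f("tabA",(164,105),.0135);f("tabB",(123,318),.0135)
f("mouth",(574.5,185.5),.079);f("nA",(543,82),.08);f("nB",(611,291),.08);f("collar L",(468,186),.08);f("R",(688,186),.08)
q("s tabL",(88,468),.0135);q("s tabR",(350,500),.0135)
q("s discL",(99,485),.0135);q("s discR",(335,490),.0135)
q("s collarL",(110,125),.0775);q("s collarR",(325,112),.0775)
print(r.state()["ee_pos"])
E
```

```text
lid [0.483  0.1923 0.015 ]
tabA [0.5308 0.183  0.0135]
tabB [0.4378 0.2008 0.0135]
mouth [0.4943 0.013  0.079 ]
nA [0.5365 0.0256 0.08  ]
nB [ 0.4514 -0.0012  0.08  ]
collar L [0.4941 0.0567 0.08  ]
R [ 0.4939 -0.0334  0.08  ]
s tabL [0.5271 0.1885 0.0135]
s tabR [0.436  0.2052 0.0135]
s discL [0.5224 0.1996 0.0135]
s discR [0.4411 0.1989 0.0135]
s collarL [0.5294 0.0358 0.0775]
s collarR [0.4456 0.0199 0.0775]
[0.27782966 0.5595405  0.22214043]
```

{"fn": "apply_moves", "kwargs": {
  "deltas": [
    {"twist": [0, 0, -15.7], "offset": [-0.346, -0.237, 0.1], "grip": 0},
    {"twist": [0, 0, -15.7], "offset": [-0.346, -0.237, 0.1], "grip": 0},
    {"twist": [0, 0, -15.7], "offset": [-0.346, -0.237, 0.1], "grip": 0},
    {"twist": [0, 0, -15.7], "offset": [-0.346, -0.237, 0.1], "grip": 0},
    {"twist": [0, 0, -15.7], "offset": [-0.346, -0.237, 0.1], "grip": 0},
    {"twist": [0, 0, -15.7], "offset": [-0.346, -0.237, 0.1], "grip": 0},
    {"twist": [0, 0, -15.7], "offset": [-0.346, -0.237, 0.1], "grip": 0},
    {"twist": [0, 0, -15.7], "offset": [-0.346, -0.237, 0.1], "grip": 0},
    {"twist": [0, 0, -15.7], "offset": [-0.346, -0.237, 0.1], "grip": 0},
    {"twist": [0, 0, -15.7], "offset": [-0.346, -0.237, 0.1], "grip": 0},
    {"twist": [0, 0, -15.7], "offset": [-0.346, -0.237, 0.1], "grip": 0},
    {"twist": [0, 0, -15.7], "offset": [-0.346, -0.237, 0.1], "grip": 0}
  ],
  "squeeze": 30
}}

```text
clock: 1.2
ee_pos: [0.4839, 0.1887, 0.1217]
orientation: [-0.0, 0.097, 0.995, -0.001]
contact_force: [-0.4, -0.1, 1.1]
gripper_width: 0.0879
grasp_force: 0.0
```

{"fn": "apply_moves", "kwargs": {
  "deltas": [
    {"twist": [0, 0, 0], "offset": [0, 0, 0.03], "grip": 0},
    {"twist": [0, 0, 0], "offset": [0, 0, 0.05], "grip": 0},
    {"twist": [0, 0, 0], "offset": [0, 0, 0.05], "grip": 0}
  ]
}}

```text
clock: 1.45
ee_pos: [0.4798, 0.1939, 0.0696]
orientation: [-0.002, 0.093, 0.996, -0.001]
contact_force: [-0.8, -0.3, -0.6]
gripper_width: 0.0879
grasp_force: 0.0
```

Run:
```python
from cell import r
import cv2,numpy as np
g=r.get_image("side");cv2.imwrite("pics/s1.png",cv2.resize(g["pixels"][120:260,200:400],None,fx=4,fy=4,interpolation=cv2.INTER_CUBIC))
print(r.state()["ee_pos"],r.state()["orientation"])
```

```text
[0.48072739 0.19418008 0.07137562] [-1.71035834e-03  9.26194920e-02  9.95699803e-01 -7.79265607e-04]
```

View pics/s1.png

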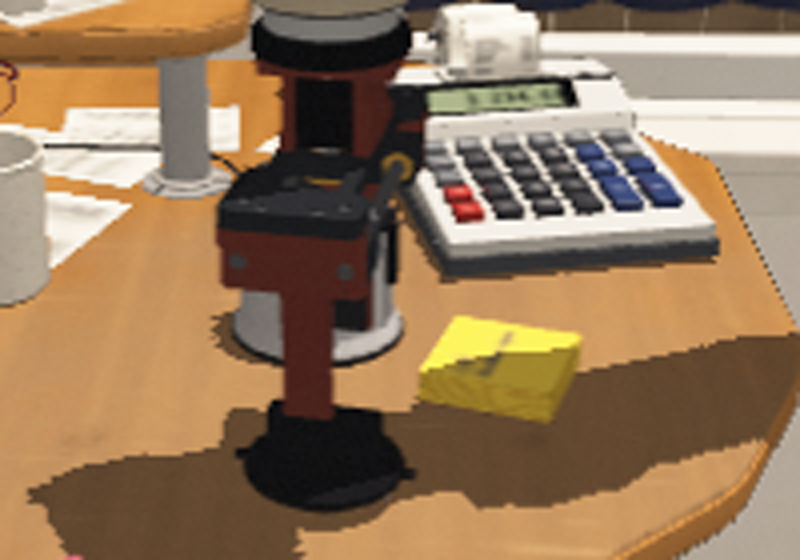

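{"fn": "apply_moves", "kwargs": {
  "deltas": [
    {"twist": [0, 0, 0], "offset": [0.0, 0, 0.03], "grip": 0},
    {"twist": [0, 0, 0], "offset": [0, 0, 0.05], "grip": 0},
    {"twist": [0, 0, 0], "offset": [0, 0, 0.05], "grip": 0},
    {"twist": [0, 0, 0], "offset": [0, 0, 0.05], "grip": 0}
  ]
}}

```text
clock: 1.83
ee_pos: [0.4823, 0.1944, 0.0233]
orientation: [-0.0, 0.093, 0.996, -0.0]
contact_force: [0.8, 0.0, 0.5]
gripper_width: 0.0879
grasp_force: 0.0
```

{"fn": "apply_moves", "kwargs": {
  "deltas": [
    {"twist": [0, 0, 0], "offset": [0, 0, 0.001], "grip": 1},
    {"twist": [0, 0, 0], "offset": [0, 0, 0.001], "grip": 1},
    {"twist": [0, 0, 0], "offset": [0, 0, 0.001], "grip": 1},
    {"twist": [0, 0, 0], "offset": [0, 0, 0.001], "grip": 1},
    {"twist": [0, 0, 0], "offset": [0, 0, 0.001], "grip": 1},
    {"twist": [0, 0, 0], "offset": [0, 0, 0.001], "grip": 1},
    {"twist": [0, 0, 0], "offset": [0, 0, 0.001], "grip": 1},
    {"twist": [0, 0, 0], "offset": [0, 0, 0.001], "grip": 1}
  ],
  "squeeze": 40
}}

```text
clock: 2.5
ee_pos: [0.4825, 0.1937, 0.0217]
orientation: [0.0, 0.093, 0.996, 0.0]
contact_force: [-0.1, -0.0, 0.2]
gripper_width: 0.0382
grasp_force: 0.0
```

{"fn": "apply_moves", "kwargs": {
  "deltas": [
    {"twist": [0, 0, 0], "offset": [0, 0, 0], "grip": 1},
    {"twist": [0, 0, 0], "offset": [0, 0, 0], "grip": 1},
    {"twist": [0, 0, 0], "offset": [0, 0, 0], "grip": 1},
    {"twist": [0, 0, 0], "offset": [0, 0, 0], "grip": 1},
    {"twist": [0, 0, 0], "offset": [0, 0, 0], "grip": 1},
    {"twist": [0, 0, 0], "offset": [0, 0, 0], "grip": 1},
    {"twist": [0, 0, 0], "offset": [0, 0, 0], "grip": 1}
  ]
}}

```text
clock: 3.08
ee_pos: [0.4824, 0.1937, 0.0216]
orientation: [-0.0, 0.093, 0.996, -0.0]
contact_force: [0.6, -0.8, -0.7]
gripper_width: 0.0138
grasp_force: 40.0
```

{"fn": "apply_moves", "kwargs": {
  "deltas": [
    {"twist": [0, 0, 0], "offset": [0, 0, -0.03], "grip": 1},
    {"twist": [0, 0, 0], "offset": [0, 0, -0.06], "grip": 1},
    {"twist": [0, 0, 0], "offset": [0, 0, -0.09], "grip": 1},
    {"twist": [0, 0, -6], "offset": [-0.008, -0.03, -0.12], "grip": 1},
    {"twist": [0, 0, -12], "offset": [-0.016, -0.06, -0.12], "grip": 1},
    {"twist": [0, 0, -18], "offset": [-0.024, -0.09, -0.12], "grip": 1},
    {"twist": [0, 0, -24], "offset": [-0.032, -0.12, -0.12], "grip": 1},
    {"twist": [0, 0, -28.2], "offset": [-0.039, -0.15, -0.12], "grip": 1},
    {"twist": [0, 0, -28.2], "offset": [-0.045, -0.176, -0.12], "grip": 1},
    {"twist": [0, 0, -28.2], "offset": [-0.045, -0.176, -0.12], "grip": 1},
    {"twist": [0, 0, -28.2], "offset": [-0.045, -0.176, -0.12], "grip": 1},
    {"twist": [0, 0, -28.2], "offset": [-0.045, -0.176, -0.12], "grip": 1}
  ]
}}

```text
clock: 4.08
ee_pos: [0.4939, 0.0129, 0.1416]
orientation: [-0.0, -0.152, 0.988, 0.0]
contact_force: [-0.3, 0.3, -0.5]
gripper_width: 0.0142
grasp_force: 40.0
```

Run:
```python
from cell import r
import cv2,numpy as np
g=r.get_image("side")
a=cv2.resize(g["pixels"][125:225,230:350],None,fx=6,fy=6,interpolation=cv2.INTER_CUBIC)
cv2.imwrite("pics/s2.png",cv2.convertScaleAbs(a,alpha=1.8,beta=20))
s=r.state();print(s["ee_pos"],s["orientation"],s["grasp_force"],s["gripper_width"])
```

```text
[0.49389496 0.01357825 0.1415705 ] [-5.21573701e-05 -1.52671215e-01  9.88276992e-01  2.91896531e-04] 39.99981880187988 0.013892729713261222
```

View pics/s2.png

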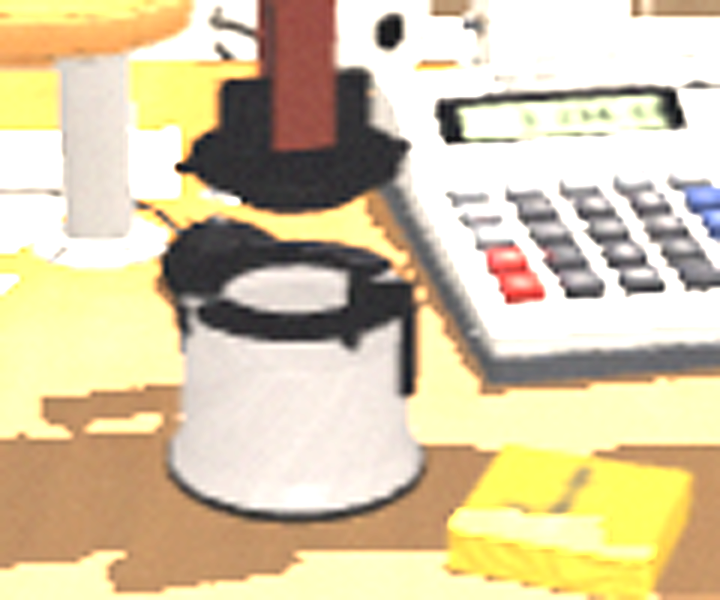

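Run:
```python
from cell import r
from h import *
s=r.get_image("side");C=lambda u:crop(u,6,(230,125))
a=unproj(s,C((180,168)),.1335);b=unproj(s,C((407,147)),.1335);print("tabs",a,b,(a+b)/2,np.degrees(np.arctan2(*(a-b)[1::-1])))
def P(X):
    R=np.array(s["R"]);p=cv2.projectPoints(np.array(X,float),cv2.Rodrigues(R)[0],np.array(s["t"]),s["intrinsics"],np.array(s["dist"]))[0][:,0]
    return (p-[230,125]+.5)*6-.5
t=np.linspace(0,2*np.pi,360)
def ext(n,c,rad,z):
    p=P(np.c_[c[0]+rad*np.cos(t),c[1]+rad*np.sin(t),0*t+z]);print(n,p.min(0).round(),p.max(0).round())
g=(.494,.0125)
ext("foot",g,.0535,0);ext("collar top",g,.046,.08);ext("mouth",g,.0295,.08)
l=(.4939,.0135);ext("lid top",l,.042,.1365);ext("lid bot",l,.042,.1305)
```

```text
tabs [0.53641914 0.03320107 0.1335    ] [0.44981679 0.00752508 0.1335    ] [0.49311797 0.02036308 0.1335    ] 16.51411734816012
foot [163. 400.] [424. 518.]
collar top [177. 233.] [409. 324.]
mouth [219. 249.] [367. 307.]
lid top [185. 108.] [402. 183.]
lid bot [185. 122.] [401. 198.]
```

{"fn": "apply_moves", "kwargs": {
  "deltas": [
    {"twist": [0, 0, 0], "offset": [0, -0.0005, 0.02], "grip": 1},
    {"twist": [0, 0, 0], "offset": [0, -0.0005, 0.035], "grip": 1},
    {"twist": [0, 0, 0], "offset": [0, -0.0005, 0.038], "grip": 1},
    {"twist": [0, 0, 0], "offset": [0, -0.0005, 0.041], "grip": 1},
    {"twist": [0, 0, 0], "offset": [0, -0.0005, 0.044], "grip": 1},
    {"twist": [0, 0, 0], "offset": [0, -0.0005, 0.044], "grip": 1}
  ]
}}

```text
clock: 4.68
ee_pos: [0.4943, 0.0124, 0.0977]
orientation: [0.0, -0.152, 0.988, 0.0]
contact_force: [-0.3, -0.3, -1.6]
gripper_width: 0.0138
grasp_force: 40.0
```

{"fn": "apply_moves", "kwargs": {
  "deltas": [
    {"twist": [0, 0, 0], "offset": [0, 0, 0.002], "grip": 1},
    {"twist": [0, 0, 0], "offset": [0, 0, 0.004], "grip": 1},
    {"twist": [0, 0, 0], "offset": [0, 0, 0.006], "grip": 1},
    {"twist": [0, 0, 0], "offset": [0, 0, 0.006], "grip": 1},
    {"twist": [0, 0, 0], "offset": [0, 0, 0.006], "grip": 1}
  ]
}}

```text
clock: 5.1
ee_pos: [0.4941, 0.0119, 0.0916]
orientation: [-0.0, -0.152, 0.988, 0.0]
contact_force: [-0.3, 0.3, -1.0]
gripper_width: 0.0133
grasp_force: 40.0
```

{"fn": "apply_moves", "kwargs": {
  "deltas": [
    {"twist": [0, 0, 0], "offset": [0, 0, 0.0006], "grip": 1},
    {"twist": [0, 0, 0], "offset": [0, 0, 0.0006], "grip": 1},
    {"twist": [0, 0, 0], "offset": [0, 0, 0.0006], "grip": 1},
    {"twist": [0, 0, 4], "offset": [0, 0, 0.0006], "grip": 1},
    {"twist": [0, 0, 8], "offset": [0, 0, 0.0006], "grip": 1},
    {"twist": [0, 0, 11], "offset": [0, 0, 0.0006], "grip": 1},
    {"twist": [0, 0, 14], "offset": [0, 0, 0.0006], "grip": 1},
    {"twist": [0, 0, 17], "offset": [0, 0, 0.0006], "grip": 1},
    {"twist": [0, 0, 20], "offset": [0, 0, 0.0006], "grip": 1},
    {"twist": [0, 0, 20], "offset": [0, 0, 0.0006], "grip": 1}
  ],
  "squeeze": 55
}}

```text
clock: 5.93
ee_pos: [0.4942, 0.0123, 0.0911]
orientation: [0.0, 0.023, 1.0, 0.0]
contact_force: [-0.2, 0.9, -0.7]
gripper_width: 0.0135
grasp_force: 55.0
```

```bash
python3 -c "
from cell import r
s=r.state();print(s['moment'],s['contact_force'],s['ee_pos'])"
```

```text
[0.3081649  0.0226653  0.08364611] [-0.15038698  0.88329424 -0.67743945] [0.4942227  0.01228995 0.0911144 ]
```

{"fn": "apply_moves", "kwargs": {
  "deltas": [
    {"twist": [0, 0, 4], "offset": [0, 0, 0], "grip": 1},
    {"twist": [0, 0, 8], "offset": [0, 0, 0], "grip": 1},
    {"twist": [0, 0, 12], "offset": [0, 0, 0], "grip": 1},
    {"twist": [0, 0, 15], "offset": [0, 0, 0], "grip": 1},
    {"twist": [0, 0, 18], "offset": [0, 0, 0], "grip": 1},
    {"twist": [0, 0, 20], "offset": [0, 0, 0], "grip": 1},
    {"twist": [0, 0, 20], "offset": [0, 0, 0], "grip": 1},
    {"twist": [0, 0, 20], "offset": [0, 0, 0], "grip": 1},
    {"twist": [0, 0, 20], "offset": [0, 0, 0], "grip": 1}
  ]
}}

```text
clock: 6.68
ee_pos: [0.4942, 0.0122, 0.0911]
orientation: [0.0, 0.194, 0.981, 0.0]
contact_force: [-0.3, 1.0, -0.3]
gripper_width: 0.0138
grasp_force: 55.0
```

Run:
```python
from cell import r
import cv2,numpy as np
g=r.get_image("side")
a=cv2.resize(g["pixels"][125:225,230:350],None,fx=6,fy=6,interpolation=cv2.INTER_CUBIC)
cv2.imwrite("pics/s3.png",cv2.convertScaleAbs(a,alpha=1.8,beta=20))
s=r.state();print(s["ee_pos"],s["orientation"],s["moment"],s["contact_force"])
```

```text
[0.49420993 0.01216515 0.09109845] [3.93270247e-05 1.94203697e-01 9.80961209e-01 1.67836460e-04] [0.51575234 0.02634609 0.074253  ] [ 0.92634079  2.32903065 -0.47147499]
```

View pics/s3.png

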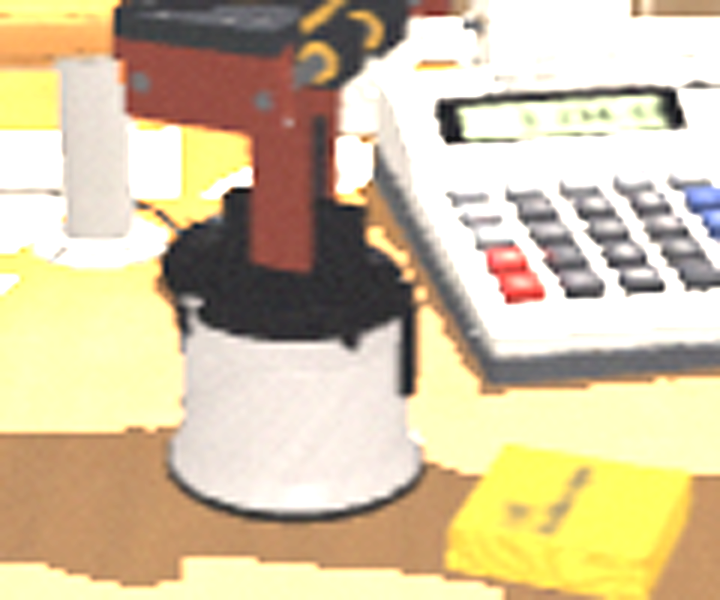

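The view shows the lid flush on the collar. The right pointer tab at (408, 280) sits over the broad rib at (405, 340), and the tool yaw is -22.4°, which matches the rib. Handing in.

```bash
python3 -c "
from cell import r
print(r.job_done())"
```

```text
the job is handed in; nothing more can be done
None
```

I handed the job in with the lid seated in the grinder's mouth and turned about 40° clockwise to the half-way ribs. The gripper is still holding it there at 55 N; the arm never went near the mug, stapler or sticky notes, and no verdict came back.

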